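Put the tiffin carrier together

TASK

Put the tiffin carrier together on its base plate: the deepest tier at the bottom, the middle one on it and the shallowest on top, each seated fully home in the rim below it. The little glass ramekin travels standing upright inside the top tier, and the tiffin lid closes the stack. Leave the other things on the counter where they are.

Things in the scene. Friction and masses are not known exactly. Their poses are not given: they have to be found in the camera images.
- base_plate: The carrier's base plate, where the stack is built: shallow round steel dish, fixed, 125 mm across, rim 14 mm high, mouth of radius 54, floor 5 mm above the counter, two small lugs (17 mm high, out to radius 74) at its own +y and -y. Origin: centre of its underside, on the counter; z up. A tier seated in it has its origin 6 mm above this one.
- deep_tier: Deepest tier: open round steel cup, 88 mm tall, outer radius 62, wall 8, inner floor 11 above its underside; 260 g, upright, empty. Its foot, 8 mm high, tapers from radius 51.5 to 46 and drops into the mouth (radius 54) below until the wall rests on that rim. Origin: centre of the foot's underside, z up. Pinch the wall at the rim. What sits on it has its origin 80 mm higher.
- middle_tier: Middle tier: open round steel cup, 70 mm tall, outer radius 62, wall 8, inner floor 11 above its underside; 220 g, upright, empty. Its foot, 8 mm high, tapers from radius 51.5 to 46 and drops into the mouth (radius 54) below until the wall rests on that rim. Origin: centre of the foot's underside, z up. Pinch the wall at the rim. What sits on it has its origin 62 mm higher.
- shallow_tier: Shallowest tier: open round steel cup, 54 mm tall, outer radius 62, wall 8, inner floor 11 above its underside; 180 g, upright, empty. Its foot, 8 mm high, tapers from radius 51.5 to 46 and drops into the mouth (radius 54) below until the wall rests on that rim. Origin: centre of the foot's underside, z up. Pinch the wall at the rim. What sits on it has its origin 46 mm higher.
- ramekin: Small round fluted glass ramekin, 52 mm across, 30 high, open top, 70 g, upright on the counter. Origin: centre of its underside; z up. Grip across its outside. It fits anywhere on the shallow tier's floor under the lid (its origin then 11 mm above the tier's), 28 mm free all round when central.
- tiffin_lid: Round steel tiffin lid, 124 mm across, right way up, 120 g. Below, the same tapered 8 mm foot as the tiers; edge from 8 to 13 mm, low dome up to 21 mm above the underside; in the middle a round steel knob to grip, 30 mm across, from 28 to 46 mm above the underside. Origin: centre of the foot's underside; z up.
- katori: Bystander: a small round-bottomed steel bowl, 80 mm across, 32 mm high, single thin wall. Leave it alone. Origin: centre of its underside.
- lid_knob: Bystander: a loose black silicone knob of the pot's lid, 39 mm across, 28 mm high, on the counter. Leave it alone. Origin: centre of its underside.
There are look-alikes about, which are no part of the job. What is shaped like the base_plate but brown or purple is not meant.

How it is judged:
By the outcome, as a careful person would: the job done as asked, in the order asked, and still so for the second after the job is handed in, with the robot touching nothing.
It also fails if it takes over 115 s, if anything falls off the work surface, if the arm or the gripper's body presses on something with over 40 N, if the wrist force passes 120 N, or if a joint passes its speed limit or range.

ROBOT

A 7-joint arm with a two-finger parallel gripper is mounted at the origin on the work surface. World frame = base frame: x ahead of the robot, y to its left, z up, the work surface at z = 0. Lengths are in mm, angles in rad, forces in N, time in s.
With the tool pointing down it reaches from about 350 to 900 mm from the base axis. Payload 19.9 kg.
Tool frame: the origin (TCP) lies at the very end of the fingers, on their centre line; the grasp point (between the pads) lies 19 mm behind it (r.grip_point_offset is the distance from the TCP to the grasp point, in mm); z points along the fingers, y is the direction in which the jaws open and shut (so a half turn about z gives the same grasp; the last joint's range is limited). The gripper opens to 85 mm and grips with 20 to 120 N. Pads are 22 mm wide; open, the fingers measure 114 mm over their backs; the gripper's body (76 mm by 85 mm) begins 54 mm behind the grasp point. The pads swing forward as they close: fully open they stand 13 mm farther back than shut.
Start: joints at [-1.165, 0.417, -0.01, 1.614, 0.005, 1.111, -0.053], TCP at [270.602, 563.361, 231.26] pointing down, gripper open.
Joint ranges: [-2.81, 2.81], [-0.39, 2.02], [-1.27, 1.25], [0.06, 2.57], [-1.19, 4.33], [0.19, 2], [-2.82, 2.82]. Speed limits (rad/s): [1.89, 1.89, 2.39, 2.39, 3.01, 3.01, 3.01].

INTERFACE

Orientations are given as a rotation vector (axis times angle).
In Python, from cell import r gives the robot as it stands.
- The arm moves only by the shell command python3 -m jog 'ROWS' [FORCE]. ROWS is JSON, a list of rows, each a list of 5 numbers: the opening, from 0 (shut) to 1 (fully open), then the shift along the tool's x, y, z in mm, then the turn about the tool's z in degrees. A call has 1 to 5 rows; each row is the pose to reach, as a shift and turn from the pose measured when the call began, along the tool's axes at that moment; what a row does not reach only later rows make up. A row lasts 1/10 s, in which the tool goes at most 50 mm and 8.59 degrees, less where a joint would pass 70% of its speed; a pose out of reach is approached as far as the arm can. A call with a gripper value outside its range is refused whole. The fingers move at their own pace and stop on an object; FORCE is the grip in N (left out, the last holds). Time passes only in rows, so rows that repeat a pose let the fingers close. It gives the time, the measured TCP pose, the force and the opening at its end, in the units of the state.
- r.observe(): the state, without advancing time (a new reading comes with each control period).
- r.camera(name): name is "scene" or "top"; returns the picture (420x560x3 uint8, blue, green, red); there is no depth.
- r.camera_info(name): a dict with "fx", "fy", "cx", "cy" (pixels), "k1" (the pictures are not rectified: a ray, as slopes to the right and down, at radius r is drawn at 1 + k1 r^2 times it, then the intrinsics apply), "R" (3x3) and "t" (3): a world point X has camera coordinates R X + t. Camera axes: x right, y down, z forward; pixel columns grow to the right and rows downward; lengths in mm; the calibration is good to about 2 mm. A picture is of the moment at which its call begins. camera_info takes no time and is no camera call.
- r.sign_off(): hands the job in, once; it reports no verdict.
Trained networks look in the newest picture that a camera, given by its name, has taken for a name from the list of things; names that differ only in an ending like _2 or _b are one class to them, and where a whole thing is asked for, a point or a joint stands for the part that bears it (a point fixed in the world has none). Each returns a list of dicts, best first, with "score" (0 to 1); they miss things now and then, are a little off and sometimes report something else, mostly with a low value. They report only what shows in the picture. A call takes as long as a camera call. They do not tell look-alikes from the thing itself.
- r.boxes_of(thing, camera): "point" ([column, row] in pixels, amid what is visible of it).
- r.silhouettes(thing, camera): "mask" (420x560 bool, what is visible of it) and "point" ([column, row] in pixels, amid what is visible of it).
The state is a dict: "t": time; "q": joint angles; "joint_vel": joint speeds; "joint_efforts": joint torques, N m; "eef_pos": TCP position; "eef_rot": TCP orientation; "force": force on the tool from outside, world axes, zero at the start; "ft_torque": the same for the moment, N m; "gripper_width": finger opening in mm.
Only numpy, scipy, OpenCV 4.12 (cv2) and the standard library are available. Lean on these libraries where they do the work, as an engineer would, in place of code of your own. Each camera call takes 0.05 s, during which the arm holds its last target. There are 200 camera calls.

## Working session

There is one attempt and no reset: what is moved stays moved. The work goes in short steps, Python scripts to look and compute and a shell command to move; the robot and the scene stay as the last step left them, time stands still between calls to the robot, and variables do not carry over. Pictures are saved under pics/ and viewed, about 12 in all and at most 16, crops included, and the job is handed in when it is done.

```bash
ls; mkdir -p pics; python3 - <<'E'
from cell import r
import cv2
o=r.observe();print(o)
for c in ("scene","top"):
    cv2.imwrite(f"pics/{c}0.png",r.camera(c)); i=r.camera_info(c);print(c,i)
for th in ["base_plate","deep_tier","middle_tier","shallow_tier","ramekin","tiffin_lid","katori","lid_knob"]:
    for c in ("scene","top"):
        print(th,c,[(round(d["score"],2),[round(float(v)) for v in d["point"]]) for d in r.boxes_of(th,c)[:4]])
print(r.observe()["t"])
E
```

```text
pics
{'t': 0.0, 'q': array([-1.16450112,  0.41796447, -0.0102809 ,  1.61418575,  0.004683  ,
        1.11068645, -0.05299576]), 'joint_vel': array([ 0.00050879,  0.00019605, -0.00082957,  0.00036424,  0.00132122,
        0.00069279,  0.00025404]), 'joint_efforts': array([ 3.68314468e-04, -8.64440489e+01,  6.78725280e-01, -4.34919333e+01,
        1.90076401e-02,  7.38653471e-03, -3.06662207e-05]), 'eef_pos': array([270.47782759, 563.05372684, 230.66143394]), 'eef_rot': array([-6.97514492e-01, -3.06298830e+00,  1.89392961e-03]), 'force': array([-0.87544961, -0.65473221,  0.00247861]), 'ft_torque': array([-0.02416263,  0.06401947,  0.00209316]), 'gripper_width': 85.33202270023891}
scene {'fx': 413.1536112303302, 'fy': 413.1536112303302, 'cx': 280.31039419607947, 'cy': 208.08911001030413, 'k1': 0.019157699395482997, 'R': array([[ 0.8088704 ,  0.58778985,  0.01522385],
       [ 0.34538821, -0.45402386, -0.82132169],
       [-0.47585256,  0.66960094, -0.57026215]]), 't': array([-351.1718121 , -106.54823928, 1251.4623048 ])}
top {'fx': 537.0831606237608, 'fy': 537.0831606237608, 'cx': 281.3
[... 296 characters left out ...]
.89, [433, 185]), (0.72, [335, 160]), (0.7, [383, 211])]
base_plate top [(0.93, [178, 284]), (0.74, [204, 144]), (0.74, [140, 125]), (0.61, [140, 228])]
deep_tier scene [(0.59, [301, 309])]
deep_tier top [(0.84, [359, 134])]
middle_tier scene [(0.86, [366, 255]), (0.64, [383, 212])]
middle_tier top [(0.59, [284, 119])]
shallow_tier scene [(0.92, [189, 344])]
shallow_tier top [(0.75, [415, 171])]
ramekin scene [(0.76, [384, 164]), (0.27, [294, 220])]
ramekin top [(0.86, [136, 176])]
tiffin_lid scene [(0.89, [326, 188])]
tiffin_lid top [(0.58, [205, 198])]
katori scene [(0.61, [295, 221])]
katori top [(0.56, [274, 189])]
lid_knob scene [(0.79, [218, 268])]
lid_knob top [(0.68, [354, 205])]
0.9
```

View pics/scene0.png

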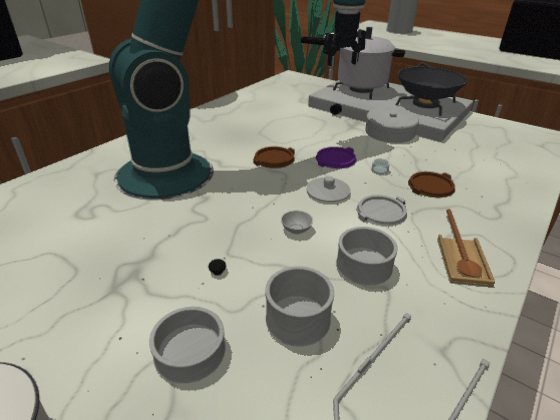

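View pics/top0.png

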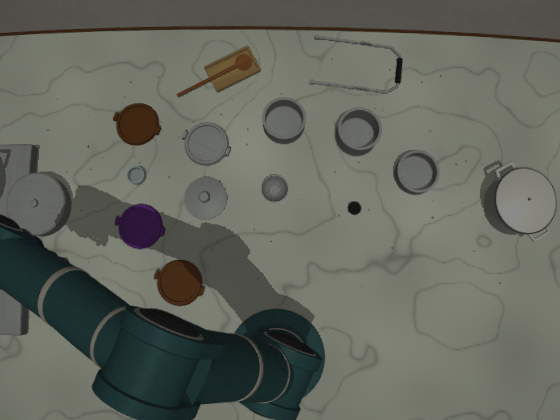

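The steel base plate is at top (206,144) / scene (383,210), with the brown and purple look-alikes elsewhere. In the top view the tiers are at (284,119) middle, (359,130) deep and (415,171) shallow, the lid is at (205,198) and the ramekin at (136,176). Next I localise them by fitting their silhouettes.

```bash
cat > h.py <<'E'
from cell import r
import numpy as np, cv2
from scipy.optimize import least_squares
# (radius, z) circles making the hull
M={"base_plate":[(62.5,0),(62.5,14)],"deep_tier":[(51,0),(62,8),(62,88)],"middle_tier":[(51,0),(62,8),(62,70)],
"shallow_tier":[(51,0),(62,8),(62,54)],"ramekin":[(26,0),(26,30)],"tiffin_lid":[(51,0),(62,8),(62,13),(15,46)],
"katori":[(20,0),(40,32)],"lid_knob":[(19.5,0),(19.5,28)]}
A=np.linspace(0,2*np.pi,48,endpoint=False)
def proj(P,c):
    i=r.camera_info(c); q=np.asarray(P)@np.array(i["R"]).T+i["t"]; s=q[:,:2]/q[:,2:]
    s=s*(1+i["k1"]*(s**2).sum(1,keepdims=True)); return s*[i["fx"],i["fy"]]+[i["cx"],i["cy"]]
def hull(n,xy,z,c):
    P=np.vstack([np.c_[xy[0]+R*np.cos(A),xy[1]+R*np.sin(A),0*A+z+h] for R,h in M[n]])
    return cv2.convexHull(proj(P,c).astype(np.float32))
def cen(h):
    m=cv2.moments(h); return np.array([m["m10"]/m["m00"],m["m01"]/m["m00"]])
def locate(n,c,near=None,z=0,guess=(600,0)):
    D=r.silhouettes(n,c)
    if near is not None: D=[d for d in D if np.hypot(*(np.array(d["point"])-near))<25]
    if not D: return None
    k=cv2.findContours(D[0]["mask"].astype(np.uint8),cv2.RETR_EXTERNAL,cv2.CHAIN_APPROX_NONE)[0]
    k=cv2.convexHull(max(k,key=len)); b=cen(k)
    s=least_squares(lambda p:cen(hull(n,p,z,c))-b,guess,diff_step=1e-3)
    return s.x.round(1),round(cv2.contourArea(k)/cv2.contourArea(hull(n,s.x,z,c)),2),round(D[0]["score"],2)
E
python3 - <<'E'
from h import *
N={"base_plate":((383,210),(206,144)),"deep_tier":((300,305),(359,130)),"middle_tier":((366,255),(284,119)),"shallow_tier":((188,344),(415,171)),
"ramekin":((381,166),(136,176)),"tiffin_lid":((328,188),(205,198)),"katori":((295,221),(274,189)),"lid_knob":((218,268),(354,207))}
r.camera("scene");r.camera("top")
for n,(a,b) in N.items(): print(n,locate(n,"scene",a),locate(n,"top",b))
E
```

```text
base_plate (array([655.9,   0. ]), 0.68, 0.67) (array([609.1,   0. ]), 1.11, 0.63)
deep_tier (array([575.9,   0. ]), 1.56, 0.81) (array([639.5,   0. ]), 0.97, 0.95)
middle_tier None (array([673.,   0.]), 0.98, 0.93)
shallow_tier (array([0., 0.]), 3.67, 0.64) (array([526.2,   0. ]), 0.96, 0.7)
ramekin (array([614.,   0.]), 0.46, 0.74) (array([512.7, 415. ]), 0.89, 0.68)
tiffin_lid (array([514.3,   0. ]), 0.62, 0.78) (array([447.4,   0. ]), 0.95, 0.67)
katori (array([481.1,   0. ]), 0.96, 0.62) (array([475.6,   0. ]), 0.92, 0.95)
lid_knob (array([0., 0.]), 1.11, 0.5) (array([424.5,   0. ]), 0.82, 0.57)
```

```bash
sed -i 's|s=least_squares.*|s=least_squares(lambda p:cen(hull(n,p-2000,z,c))-b,np.add(guess,2000.),diff_step=1e-3); s.x=s.x-2000|' h.py
python3 - <<'E'
from h import *
N={"base_plate":((383,210),(206,144)),"deep_tier":((300,305),(359,130)),"middle_tier":((366,255),(284,119)),"shallow_tier":((188,344),(415,171)),
"ramekin":((381,166),(136,176)),"tiffin_lid":((328,188),(205,198)),"katori":((295,221),(274,189)),"lid_knob":((218,268),(354,207))}
r.camera("scene");r.camera("top")
for n,(a,b) in N.items(): print(n,locate(n,"scene",a),locate(n,"top",b))
o=r.observe();print(o["t"],cv2.Rodrigues(o["eef_rot"])[0].round(3))
E
```

```text
base_plate (array([614.3, 211.4]), 1.01, 0.92) (array([609.6, 211.9]), 1.09, 0.69)
deep_tier (array([ 640.9, -228.2]), 0.98, 0.95) (array([ 640.7, -228.8]), 0.96, 0.6)
middle_tier (array([674.2, -15.8]), 0.99, 0.65) (array([673.2, -15.6]), 0.93, 0.62)
shallow_tier (array([ 527.1, -399.6]), 0.99, 0.7) (array([ 527.1, -400.6]), 0.96, 0.8)
ramekin (array([514.8, 413.3]), 0.86, 0.48) (array([511.8, 414.5]), 0.98, 0.5)
tiffin_lid (array([449.3, 207.8]), 0.87, 0.94) (array([449.1, 209.4]), 1.02, 0.63)
katori (array([476.4,   8.8]), 0.88, 0.86) (array([475.1,   8.9]), 0.95, 0.86)
lid_knob (array([ 422.3, -217.5]), 0.59, 0.67) None
2.7 [[-0.901  0.433 -0.   ]
 [ 0.433  0.901 -0.   ]
 [-0.    -0.    -1.   ]]
```

```bash
python3 -m jog '[[0.5,0,0,0,8.5],[0.5,0,0,0,17],[0.5,0,0,0,25.5],[0.5,0,0,0,34],[0.5,0,0,0,42.5]]' 60; cat > d.py <<'E'
import sys
from cell import r
import numpy as np, cv2
# python3 d.py X Y Z : shift in tool axes to the target and turn to yaw 90 (tool x = +Y)
o=r.observe(); R=cv2.Rodrigues(o["eef_rot"])[0]; T=np.array([float(v) for v in sys.argv[1:4]])
print("t",round(o["t"],2),"pos",o["eef_pos"].round(1),"F",o["force"].round(1),"w",round(o["gripper_width"],1),"shift",(R.T@(T-o["eef_pos"])).round(1),"turn",round(np.degrees(np.arctan2(R[1,0],R[0,0]))-90,1),"tilt",R[2].round(3))
E
python3 d.py 583 -228.5 200
```

```text
t: 3.2
eef_pos: [270.6, 563.4, 231.3]
eef_rot: [1.768, 2.597, -0.0]
force: [0.3, -0.3, 0.5]
gripper_width: 42.6
t 3.2 pos [270.6 563.4 231.3] F [ 0.3 -0.3  0.5] w 42.6 shift [-8.513e+02  5.000e-01  3.130e+01] turn 21.5 tilt [-0.  0. -1.]
```

```bash
python3 -m jog '[[0.5,-50,0,0,8],[0.5,-100,0,0,16],[0.5,-150,0,0,21.5],[0.5,-200,0,0,21.5],[0.5,-250,0,0,21.5]]'; python3 d.py 583 -228.5 200
```

```text
t: 3.7
eef_pos: [362.5, 329.0, 231.5]
eef_rot: [-2.221, -2.221, -0.001]
force: [1.7, -0.4, 0.0]
gripper_width: 42.8
t 3.7 pos [362.5 329.  231.5] F [ 1.7 -0.4  0. ] w 42.8 shift [-557.5  220.5   31.2] turn -0.0 tilt [ 0.001  0.    -1.   ]
```

```bash
python3 -m jog '[[0.5,-46,18,0,0],[0.5,-92,36,0,0],[0.5,-138,54,0,0],[0.5,-184,72,0,0],[0.5,-230,90,0,0]]' >/dev/null; python3 -m jog '[[0.5,-46,18,4,0],[0.5,-92,36,8,0],[0.5,-138,54,12,0],[0.5,-184,72,16,0],[0.5,-230,90,20,0]]'; python3 d.py 583 -228.5 110
```

```text
t: 4.7
eef_pos: [543.5, -134.8, 211.5]
eef_rot: [2.221, 2.222, 0.003]
force: [1.1, 0.8, 1.5]
gripper_width: 42.8
t 4.7 pos [ 543.5 -134.8  211.5] F [1.1 0.8 1.5] w 42.8 shift [-93.9  39.2 101.5] turn 0.0 tilt [ 0.001  0.002 -1.   ]
```

```bash
python3 -m jog '[[0.5,-46,20,0,0],[0.5,-94,39,10,0],[0.5,-94,39,60,0],[0.5,-94,39,100,0],[0.5,-94,39,100,0]]'; python3 d.py 583 -228.5 60; python3 - <<'E'
from h import *
im=r.camera("scene");cv2.imwrite("pics/a1.png",im)
print(locate("deep_tier","scene",(300,305)));r.camera("top");print(locate("deep_tier","top",(359,130)))
E
```

```text
t: 5.2
eef_pos: [580.1, -227.7, 106.6]
eef_rot: [-2.216, -2.217, 0.003]
force: [-1.4, 1.5, -0.1]
gripper_width: 42.6
t 5.2 pos [ 580.1 -227.7  106.6] F [-1.4  1.5 -0.1] w 42.6 shift [-0.9  3.2 46.6] turn 0.0 tilt [ 0.003 -0.006 -1.   ]
(array([ 641.1, -228.2]), 0.96, 0.61)
None
```

View pics/a1.png

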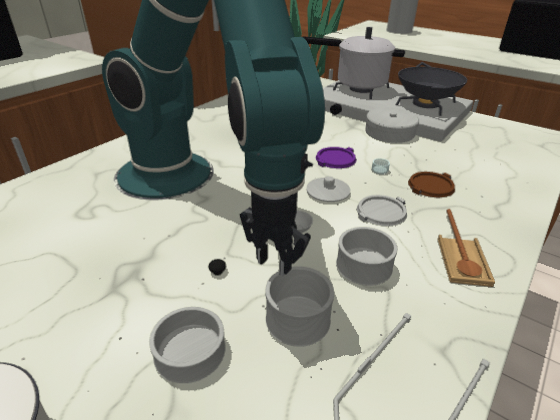

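The gripper is over the deep tier's near rim at about (285,265) with the jaws straddling the wall. I go down and grip.

```bash
python3 -m jog '[[0.5,-1,3,25,0],[0.5,-1,3,47,0],[0.5,-1,3,47,0],[0,-1,3,47,0],[0,-1,3,47,0]]' 60; python3 -m jog '[[0,0,0,0,0],[0,0,0,0,0],[0,0,0,0,0],[0,0,0,-20,0],[0,0,0,-20,0]]'; python3 d.py 554 211.5 180
```

```text
t: 5.9
eef_pos: [587.8, -230.1, 69.1]
eef_rot: [2.217, 2.22, 0.007]
force: [-4.7, 0.8, 3.3]
gripper_width: 14.4
t: 6.4
eef_pos: [588.7, -230.6, 90.9]
eef_rot: [2.215, 2.218, 0.009]
force: [1.0, -0.1, -2.5]
gripper_width: 6.7
t 6.4 pos [ 588.7 -230.6   90.9] F [ 1.  -0.1 -2.5] w 6.7 shift [442.1 -33.3 -89.8] turn 0.1 tilt [-0.001  0.009 -1.   ]
```

```bash
python3 - <<'E'
from h import *
im=r.camera("scene");cv2.imwrite("pics/a2.png",cv2.resize(im[180:350,200:400],None,fx=3.5,fy=3.5,interpolation=cv2.INTER_CUBIC))
for z in (0,10,20): print(z,locate("deep_tier","scene",(300,300),z))
o=r.observe();print(o["t"],o["eef_pos"],o["force"],o["gripper_width"],o["joint_vel"].round(3))
E
```

```text
0 (array([ 639.8, -214.9]), 1.0, 0.57)
10 (array([ 644.4, -222.8]), 0.96, 0.57)
20 (array([ 649.1, -230.7]), 0.93, 0.57)
6.6 [ 587.43744806 -229.85544311   88.32564173] [-0.51832678 -0.17088051 -3.07628791] 6.63367642552494 [ 0.001  0.002  0.001 -0.     0.002  0.002 -0.001]
```

View pics/a2.png

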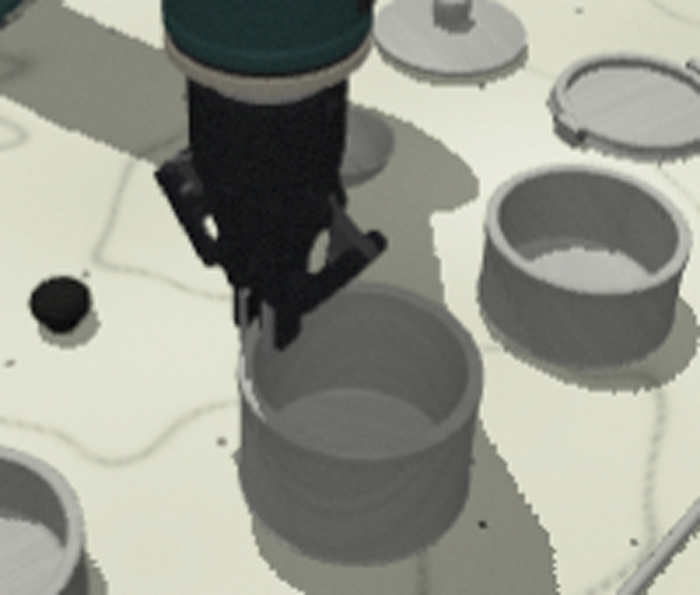

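The deep tier is held level at (285,320) in the crop. The arm lags by about 0.3 s, so I'll allow rows for it to settle. Now I carry the tier to the base.

```bash
python3 -m jog '[[0,0,0,-30,0],[0,0,0,-65,0],[0,0,0,-100,0],[0,30,-2,-100,0],[0,75,-4,-100,0]]' 80 >/dev/null; python3 -m jog '[[0,45,-4,0,0],[0,90,-8,0,0],[0,135,-12,0,0],[0,180,-16,0,0],[0,225,-20,0,0]]'; python3 d.py 554 210 180
```

```text
t: 7.6
eef_pos: [562.3, 70.3, 187.8]
eef_rot: [2.221, 2.215, 0.006]
force: [0.6, -0.2, -2.3]
gripper_width: 6.4
t 7.6 pos [562.3  70.3 187.8] F [ 0.6 -0.2 -2.3] w 6.4 shift [139.7  -8.7   7.6] turn -0.2 tilt [-0.001  0.006 -1.   ]
```

```bash
python3 -m jog '[[0,45,-4,10,0],[0,90,-8,20,0],[0,120,-8,30,0],[0,140,-8,40,0],[0,140,-8,60,0]]' >/dev/null;  python3 -m jog '[[0,0,0,0,0],[0,0,0,0,0],[0,0,0,0,0]]' ; python3 d.py 554 210 100;python3 - <<'E'
from h import *
im=r.camera("scene");cv2.imwrite("pics/a3.png",cv2.resize(im[100:270,280:480],None,fx=3.5,fy=3.5,interpolation=cv2.INTER_CUBIC))
r.camera("top")
o=r.observe()
z=o["eef_pos"][2]-69
print(z,locate("deep_tier","scene",None,z),locate("deep_tier","top",None,z))
E
```

```text
t: 8.4
eef_pos: [555.9, 212.5, 128.0]
eef_rot: [2.218, 2.217, 0.009]
force: [0.1, 0.1, -2.5]
gripper_width: 6.2
t 8.4 pos [555.9 212.5 128. ] F [ 0.1  0.1 -2.5] w 6.2 shift [-2.5 -2.1 28. ] turn -0.0 tilt [ 0.     0.008 -1.   ]
59.05439623881793 (array([615.7, 211.8]), 0.98, 0.62) (array([607.4, 174.9]), 0.3, 0.71)
```

View pics/a3.png

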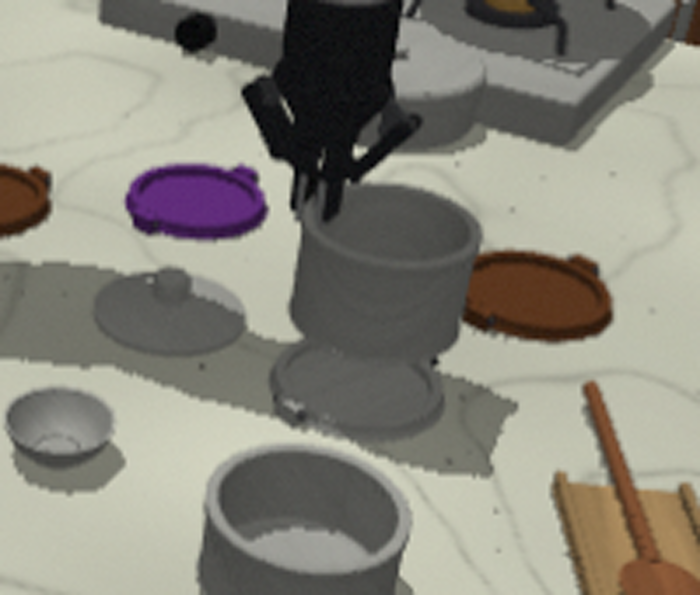

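The tier hangs above the steel base plate at crop (360,385), nearly level. I shift about -2 mm in x and lower it.

```bash
python3 -m jog '[[0,-0.5,-2,20,0],[0,-0.5,-2,40,0],[0,-0.5,-2,47,0],[0,-0.5,-2,47,0],[0,-0.5,-2,47,0]]' ; python3 -m jog '[[0,0,0,0,0],[0,0,0,4,0],[0,0,0,4,0],[0,0,0,4,0]]' ;python3 d.py 554 210 75
```

```text
t: 9.1
eef_pos: [554.4, 212.6, 81.6]
eef_rot: [2.218, 2.218, 0.011]
force: [1.0, 0.6, -3.6]
gripper_width: 6.0
t: 9.5
eef_pos: [554.4, 212.6, 77.7]
eef_rot: [2.218, 2.218, 0.011]
force: [1.0, 0.6, -3.3]
gripper_width: 6.1
t 9.5 pos [554.4 212.6  77.7] F [ 1.   0.6 -3.3] w 6.1 shift [-2.6 -0.4  2.7] turn 0.0 tilt [ 0.001  0.009 -1.   ]
```

```bash
python3 -m jog '[[0,0,0,3,0],[0,0,0,3,0],[0,0,0,3,0]]' ;python3 -m jog '[[0,0,0,0,0],[0.3,0,0,0,0],[0.4,0,0,0,0],[0.4,0,0,0,0],[0.4,0,0,0,0]]'; python3 -m jog '[[0.4,0,0,-40,0],[0.4,0,0,-80,0],[0.4,0,0,-100,0],[0.4,0,0,-100,0],[0.4,-70,0,-100,0]]'; python3 - <<'E'
from h import *
im=r.camera("scene");cv2.imwrite("pics/a4.png",cv2.resize(im[100:270,280:480],None,fx=3.5,fy=3.5,interpolation=cv2.INTER_CUBIC))
for z in (6,10,14):print(z,locate("deep_tier","scene",None,z))
E
python3 d.py 615 -16 200
```

```text
t: 9.8
eef_pos: [554.8, 212.8, 75.3]
eef_rot: [2.217, 2.218, 0.012]
force: [-2.5, -0.2, 7.1]
gripper_width: 6.3
t: 10.3
eef_pos: [554.9, 212.9, 75.3]
eef_rot: [2.217, 2.218, 0.012]
force: [-0.0, -0.2, 0.6]
gripper_width: 34.0
t: 10.8
eef_pos: [553.6, 168.3, 174.9]
eef_rot: [2.209, 2.228, 0.015]
force: [0.7, -0.9, -1.0]
gripper_width: 34.3
6 (array([615. , 210.1]), 0.97, 0.57)
10 (array([617.1, 203.9]), 0.96, 0.57)
14 (array([619.2, 197.8]), 0.95, 0.57)
t 11.0 pos [553.8 161.5 174.8] F [-0.4  0.6 -0.8] w 33.9 shift [-177.3   61.8  -24.9] turn -0.1 tilt [ 0.001  0.009 -1.   ]
```

View pics/a4.png

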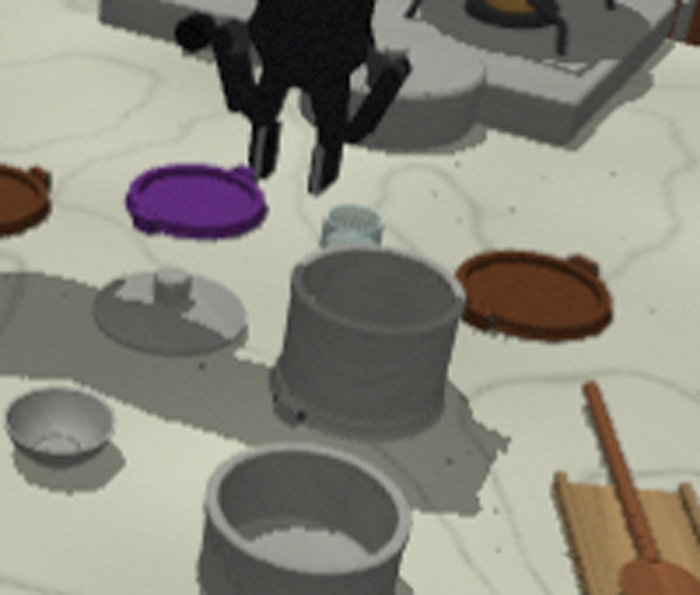

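The deep tier stands on the base plate. I'll check the seating numerically by mask IoU against height, while moving on.

```bash
cat >> h.py <<'E'
def iou(n,c,zs,near=None,guess=(612,211)):
    """best IoU of the model hull with the mask for each origin height"""
    from scipy.optimize import minimize
    D=r.silhouettes(n,c)
    if near is not None: D=[d for d in D if np.hypot(*(np.array(d["point"])-near))<25]
    if not D: return None
    m=D[0]["mask"].astype(np.uint8); k=cv2.findContours(m,cv2.RETR_EXTERNAL,cv2.CHAIN_APPROX_NONE)[0]
    m=cv2.fillConvexPoly(np.zeros((1680,2240),np.uint8),(cv2.convexHull(max(k,key=len))*4+2),1)
    def f(p,z):
        h=cv2.fillConvexPoly(np.zeros_like(m),(hull(n,p,z,c)*4+2).round().astype(int),1); return -(h&m).sum()/(h|m).sum()
    out=[]
    for z in zs:
        s=minimize(f,guess,args=(z,),method="Nelder-Mead",options=dict(initial_simplex=np.add(guess,[[0,0],[8,0],[0,8]]),xatol=.2,maxiter=50)); out.append((z,s.x.round(1).tolist(),round(-s.fun,3)))
    return out
E
python3 -m jog '[[0.4,-45,15,0,0],[0.4,-90,30,0,0],[0.4,-135,45,0,0],[0.4,-177,61,0,0],[0.4,-177,61,0,0]]' >/dev/null;python3 -m jog '[[0.4,0,0,0,0],[0.4,0,0,0,0],[0.4,0,0,0,0]]'; python3 d.py 615.5 -15.7 90;python3 - <<'E'
from h import *
r.camera("top");r.camera("scene")
for q in iou("deep_tier","scene",(2,6,10,14)):print(q)
print(iou("deep_tier","top",(6,)))
print(locate("base_plate","scene",(383,215)))
E
```

```text
t: 11.8
eef_pos: [615.2, -20.5, 174.5]
eef_rot: [2.224, 2.208, 0.009]
force: [-0.8, -0.2, -0.1]
gripper_width: 34.3
t 11.8 pos [615.2 -20.5 174.5] F [-0.8 -0.2 -0.1] w 34.3 shift [ 4.8 -0.5 84.5] turn -0.4 tilt [-0.001  0.009 -1.   ]
(2, [759.8, 28.0], np.float64(-0.0))
(6, [759.8, 254.2], np.float64(-0.0))
(10, [429.0, 358.8], np.float64(-0.0))
(14, [429.0, 358.8], np.float64(-0.0))
[(6, [759.8, 254.2], np.float64(-0.0))]
(array([623.4, 171.5]), 0.37, 0.67)h.py:34: RuntimeWarning: overflow encountered in scalar negative
  h=cv2.fillConvexPoly(np.zeros_like(m),(hull(n,p,z,c)*4+2).round().astype(int),1); return -(h&m).sum()/(h|m).sum()
```

```bash
sed -i 's/return -(h&m).sum()\/(h|m).sum()/return -float((h\&m).sum())\/float((h|m).sum())/' h.py
python3 -m jog '[[0.4,5,0,40,0.4],[0.4,5,0,80,0.4],[0.4,5,0,110,0.4],[0.4,5,0,133,0.4],[0.4,5,0,133,0.4]]' >/dev/null;python3 -m jog '[[0.4,0,0,0,0],[0.4,0,0,0,0]]'; python3 d.py 615.5 -15.7 41;python3 - <<'E'
from h import *
r.camera("top");r.camera("scene")
for q in iou("deep_tier","scene",(2,6,10,14)):print(q)
print(iou("deep_tier","top",(6,)))
E
```

```text
t: 12.75
eef_pos: [615.4, -16.0, 40.3]
eef_rot: [2.234, 2.201, 0.005]
force: [0.3, -0.2, 0.8]
gripper_width: 33.9
t 12.75 pos [615.4 -16.   40.3] F [ 0.3 -0.2  0.8] w 33.9 shift [ 0.3  0.1 -0.7] turn -0.8 tilt [-0.001  0.006 -1.   ]
(2, [612.4, 222.5], np.float64(0.806))
(6, [613.5, 215.9], np.float64(0.796))
(10, [614.7, 211.4], np.float64(0.786))
(14, [618.0, 206.4], np.float64(0.777))
[(6, [613.7, 213.4], np.float64(0.973))]
```

```bash
python3 -m jog '[[0,0,0,0,0],[0,0,0,0,0],[0,0,0,0,0],[0,0,0,0,0],[0,0,0,0,0]]' 80;python3 -m jog '[[0,0,0,-30,-0.8],[0,0,0,-75,-0.8],[0,0,0,-120,-0.8],[0,0,0,-140,-0.8],[0,0,0,-140,-0.8]]' >/dev/null;python3 -m jog '[[0,0,0,0,0],[0,0,0,0,0]]'; python3 d.py 556 212 180;python3 - <<'E'
from h import *
r.camera("top");im=r.camera("scene")
for q in iou("deep_tier","scene",(2,6,10,14)):print(q)
print(iou("deep_tier","top",(6,)))
z=r.observe()["eef_pos"][2]-40.6
print(z,iou("middle_tier","scene",(z,),None,(673,-16)))
E
```

```text
t: 13.45
eef_pos: [615.7, -15.9, 40.6]
eef_rot: [2.233, 2.201, 0.007]
force: [-1.5, 1.1, 7.3]
gripper_width: 7.1
t: 14.15
eef_pos: [615.5, -15.7, 182.6]
eef_rot: [2.217, 2.216, 0.011]
force: [-0.2, 0.7, -2.6]
gripper_width: 7.0
t 14.15 pos [615.5 -15.7 182.6] F [-0.2  0.7 -2.6] w 7.0 shift [227.7 -59.6   1.9] turn -0.0 tilt [-0.    0.01 -1.  ]
(2, [583.3, 381.1], np.float64(0.166))
(6, [584.3, 374.3], np.float64(0.164))
(10, [586.9, 369.8], np.float64(0.162))
(14, [587.9, 359.6], np.float64(0.16))
[(6, [612.3, 213.2], np.float64(0.957))]
142.15450020437 [(np.float64(142.15450020437), [675.2, -16.9], np.float64(0.968))]
```

```bash
python3 -m jog '[[0,45,-12,0,0],[0,90,-24,0,0],[0,135,-36,0,0],[0,180,-48,0,0],[0,215,-57,0,0]]' >/dev/null; python3 -m jog '[[0,0,0,0,0],[0,0,0,0,0],[0,0,0,0,0]]'; python3 d.py 555.2 212.3 150
```

```text
t: 15.2
eef_pos: [557.9, 200.8, 181.8]
eef_rot: [2.216, 2.216, 0.01]
force: [-0.3, -0.2, -3.0]
gripper_width: 6.8
t 15.2 pos [557.9 200.8 181.8] F [-0.3 -0.2 -3. ] w 6.8 shift [11.5 -3.  31.8] turn -0.0 tilt [-0.001  0.01  -1.   ]
```

```bash
python3 -m jog '[[0,11.5,-3,5,0],[0,11.5,-3,20,0],[0,11.5,-3,38,0],[0,11.5,-3,38,0],[0,11.5,-3,38,0]]' >/dev/null; python3 -m jog '[[0,0,0,0,0],[0,0,0,0,0]]'; python3 d.py 555.2 212.3 126.6; python3 - <<'E'
from h import *
r.camera("top");im=r.camera("scene");cv2.imwrite("pics/a5.png",cv2.resize(im[80:250,280:480],None,fx=3.5,fy=3.5,interpolation=cv2.INTER_CUBIC))
z=r.observe()["eef_pos"][2]-40.6
print(z,iou("middle_tier","scene",(z,)))
print(iou("deep_tier","scene",(6,)))
E
```

```text
t: 15.9
eef_pos: [555.5, 211.8, 143.8]
eef_rot: [2.217, 2.215, 0.01]
force: [-0.5, 0.0, -2.1]
gripper_width: 7.0
t 15.9 pos [555.5 211.8 143.8] F [-0.5  0.  -2.1] w 7.0 shift [ 0.5 -0.5 17.2] turn -0.1 tilt [-0.001  0.01  -1.   ]
103.11510853371789 [(np.float64(103.11510853371789), [613.5, 211.5], np.float64(0.951))]
[(6, [613.6, 212.2], np.float64(0.734))]
```

View pics/a5.png

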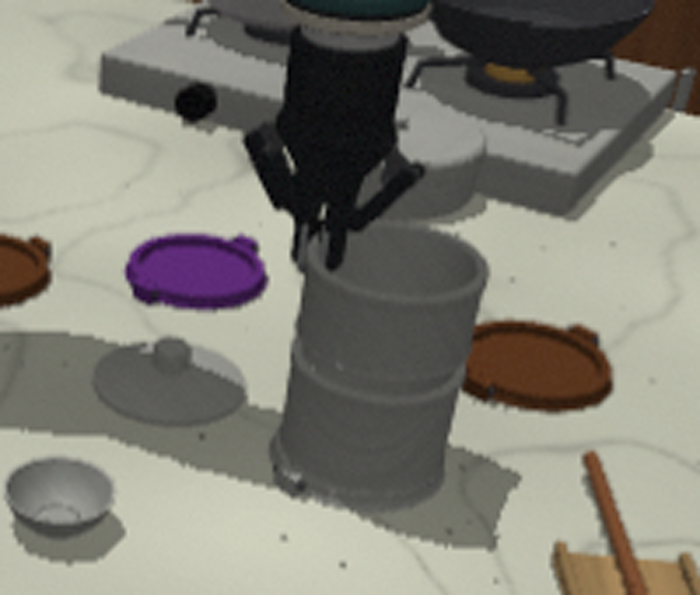

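The middle tier is in line above the deep tier, and the seam shows at crop row 370. I lower it.

```bash
python3 -m jog '[[0,0.5,-0.5,9,0],[0,0.5,-0.5,15,0],[0,0.5,-0.5,18,0],[0,0.5,-0.5,18,0],[0,0.5,-0.5,18,0]]'; python3 d.py 555 212 126.6
```

```text
t: 16.6
eef_pos: [554.9, 212.3, 126.6]
eef_rot: [2.218, 2.216, 0.01]
force: [-12.7, -3.7, 28.8]
gripper_width: 6.8
t 16.6 pos [554.9 212.3 126.6] F [-12.7  -3.7  28.8] w 6.8 shift [-0.3  0.1  0. ] turn -0.1 tilt [-0.     0.009 -1.   ]
```

```bash
python3 -m jog '[[0.2,0,0,0,0],[0.4,0,0,0,0],[0.4,0,0,0,0],[0.4,0,0,0,0]]'; python3 -m jog '[[0.4,0,0,-40,0],[0.4,0,0,-80,0],[0.4,-40,0,-80,0],[0.4,-90,-10,-80,0],[0.4,-140,-10,-80,0]]'; python3 -m jog '[[0.4,-45,-10,0,0],[0.4,-95,-20,0,0],[0.4,-145,-30,0,0],[0.4,-195,-40,0,0],[0.4,-235,-40,0,0]]';python3 d.py 469 -400 120; python3 - <<'E'
from h import *
r.camera("top");im=r.camera("scene");cv2.imwrite("pics/a6.png",cv2.resize(im[80:250,280:480],None,fx=3.5,fy=3.5,interpolation=cv2.INTER_CUBIC))
for q in iou("middle_tier","scene",(82,86,90)):print(q)
print(iou("middle_tier","top",(86,)))
for q in iou("deep_tier","scene",(2,6,10)):print(q)
E
```

```text
t: 17.0
eef_pos: [554.8, 212.3, 126.3]
eef_rot: [2.218, 2.216, 0.009]
force: [0.4, 0.8, -0.3]
gripper_width: 34.4
t: 17.5
eef_pos: [543.1, 72.3, 206.4]
eef_rot: [2.216, 2.218, 0.01]
force: [1.6, -1.3, 0.2]
gripper_width: 34.0
t: 18.0
eef_pos: [501.9, -165.2, 206.3]
eef_rot: [2.218, 2.216, 0.01]
force: [2.1, 0.3, -0.2]
gripper_width: 33.9
t 18.0 pos [ 501.9 -165.2  206.3] F [ 2.1  0.3 -0.2] w 33.9 shift [-234.9  -33.5   85.9] turn -0.0 tilt [ 0.     0.009 -1.   ]
(82, [610.5, 220.9], np.float64(0.96))
(86, [613.1, 213.7], np.float64(0.946))
(90, [614.3, 208.4], np.float64(0.935))
[(86, [612.6, 213.0], np.float64(0.95))]
(2, [610.6, 220.5], np.float64(0.617))
(6, [613.0, 214.0], np.float64(0.609))
(10, [613.9, 208.8], np.float64(0.603))
```

View pics/a6.png

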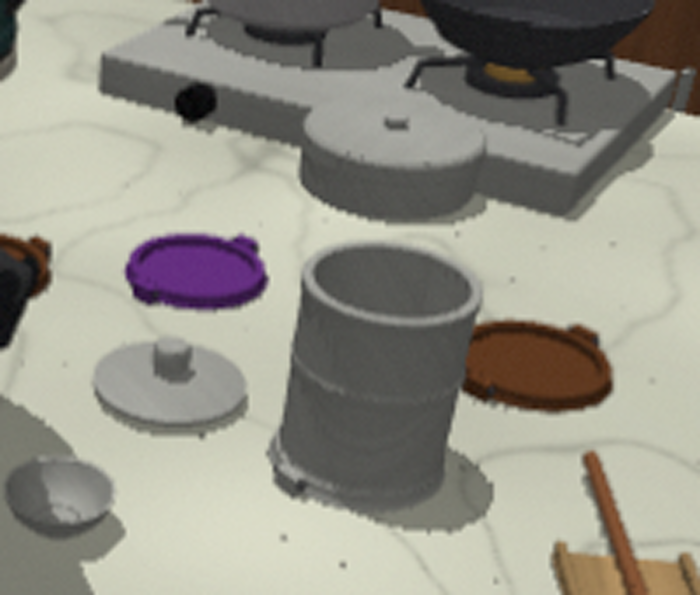

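The stack is straight with a tight seam at crop row 390. Next is the shallow tier.

```bash
python3 -m jog '[[0.4,-48,-7,0,0],[0.4,-96,-14,0,0],[0.4,-144,-21,20,0],[0.4,-192,-28,40,0],[0.4,-235,-33,60,0]]' >/dev/null; python3 -m jog '[[0.4,0,0,0,0],[0.4,0,0,0,0],[0.4,0,0,0,0]]'; python3 d.py 469.2 -400 25; python3 - <<'E'
from h import *
r.camera("scene");print(iou("shallow_tier","scene",(0,),None,(527,-400)))
E
```

```text
t: 19.05
eef_pos: [473.1, -393.6, 145.9]
eef_rot: [2.211, 2.224, 0.012]
force: [-0.7, 0.9, 0.5]
gripper_width: 34.2
t 19.05 pos [ 473.1 -393.6  145.9] F [-0.7  0.9  0.5] w 34.2 shift [ -6.6  -5.1 120.9] turn 0.3 tilt [ 0.001  0.01  -1.   ]
[(0, [527.2, -399.3], np.float64(0.978))]
```

```bash
python3 -m jog '[[0.4,-6.5,-4.5,30,0.3],[0.4,-6.5,-4.5,70,0.3],[0.4,-6.5,-4.5,105,0.3],[0.4,-6.5,-4.5,121,0.3],[0.4,-6.5,-4.5,121,0.3]]' >/dev/null; python3 -m jog '[[0.4,0,0,0,0],[0.4,0,0,0,0]]';python3 -m jog '[[0,0,0,0,0],[0,0,0,0,0],[0,0,0,0,0],[0,0,0,0,0],[0,0,0,0,0]]'; python3 d.py 469.2 -400 25
```

```text
t: 19.85
eef_pos: [470.8, -399.1, 25.9]
eef_rot: [2.214, 2.22, 0.013]
force: [0.4, -0.1, 0.6]
gripper_width: 34.2
t: 20.35
eef_pos: [471.2, -399.6, 27.2]
eef_rot: [2.213, 2.218, 0.014]
force: [-3.4, 2.7, 13.0]
gripper_width: 6.6
t 20.35 pos [ 471.2 -399.6   27.2] F [-3.4  2.7 13. ] w 6.6 shift [-0.4 -2.   2.2] turn 0.1 tilt [ 0.001  0.012 -1.   ]
```

```bash
python3 -m jog '[[0,0,0,-30,0],[0,0,0,-70,0],[0,0,0,-115,0],[0,0,0,-160,0],[0,0,0,-195,0]]' >/dev/null; python3 -m jog '[[0,30,4,0,0],[0,78,11,0,0],[0,126,18,0,0],[0,174,25,0,0],[0,222,31,0,0]]';  python3 -m jog '[[0,48,6,0,0],[0,96,12,0,0],[0,144,18,0,0],[0,192,25,0,0],[0,240,32,0,0]]'; python3 d.py 555 212 215
```

```text
t: 21.35
eef_pos: [499.3, -176.0, 225.9]
eef_rot: [2.213, 2.216, 0.015]
force: [1.9, 0.4, -1.4]
gripper_width: 6.8
t: 21.85
eef_pos: [530.7, 66.1, 226.9]
eef_rot: [2.213, 2.216, 0.017]
force: [1.9, -0.4, -1.6]
gripper_width: 6.9
t 21.85 pos [530.7  66.1 226.9] F [ 1.9 -0.4 -1.6] w 6.9 shift [145.9  24.4  12.4] turn 0.1 tilt [ 0.001  0.014 -1.   ]
```

```bash
python3 -m jog '[[0,48,8,0,0],[0,90,16,0,0],[0,125,22,0,0],[0,145,24,0,0],[0,146,24,15,0]]' >/dev/null; python3 -m jog '[[0,0,0,0,0],[0,0,0,0,0],[0,0,0,0,0]]'; python3 d.py 555 212.5 174.5; python3 - <<'E'
from h import *
r.camera("top");r.camera("scene")
z=r.observe()["eef_pos"][2]-26.7
print(z,iou("shallow_tier","scene",(z,)),iou("shallow_tier","top",(z,)))
E
```

```text
t: 22.65
eef_pos: [555.4, 213.9, 214.0]
eef_rot: [2.21, 2.218, 0.022]
force: [0.3, 0.2, -2.8]
gripper_width: 6.6
t 22.65 pos [555.4 213.9 214. ] F [ 0.3  0.2 -2.8] w 6.6 shift [-1.5 -1.1 39.5] turn 0.2 tilt [ 0.002  0.017 -1.   ]
187.28387779970163 [(np.float64(187.28387779970163), [612.8, 216.9], np.float64(0.955))] [(np.float64(187.28387779970163), [620.5, 185.0], np.float64(0.278))]
```

```bash
python3 -m jog '[[0,-1.5,-0.5,15,0.2],[0,-1.5,-0.5,28,0.2],[0,-1.5,-0.5,34,0.2],[0,-1.5,-0.5,34,0.2],[0,-1.5,-0.5,34,0.2]]'; python3 -m jog '[[0,0,0,2,0],[0,0,0,4,0],[0,0,0,5,0],[0,0,0,5,0],[0,0,0,5,0]]'; python3 d.py 555 212.5 174.5
```

```text
t: 23.35
eef_pos: [555.5, 213.2, 179.7]
eef_rot: [2.213, 2.215, 0.021]
force: [0.8, -0.6, -1.4]
gripper_width: 7.0
t: 23.85
eef_pos: [555.7, 213.3, 175.4]
eef_rot: [2.213, 2.215, 0.023]
force: [-3.6, -1.7, 8.9]
gripper_width: 6.7
t 23.85 pos [555.7 213.3 175.4] F [-3.6 -1.7  8.9] w 6.7 shift [-0.8 -0.7  0.8] turn 0.0 tilt [ 0.003  0.017 -1.   ]
```

```bash
python3 -m jog '[[0.2,0,0,0,0],[0.4,0,0,0,0],[0.4,0,0,0,0],[0.4,0,0,0,0]]'; python3 -m jog '[[0.4,0,0,-40,0],[0.4,0,0,-70,0],[0.6,40,0,-70,0],[0.85,90,-10,-70,0],[0.85,140,-20,-70,0]]' >/dev/null; python3 -m jog '[[0.85,30,-10,0,0],[0.85,60,-20,0,0],[0.85,60,-20,0,0],[0.85,60,-20,0,0]]';python3 d.py 513 414 120; python3 - <<'E'
from h import *
r.camera("top");im=r.camera("scene");cv2.imwrite("pics/a7.png",cv2.resize(im[50:250,280:480],None,fx=3,fy=3,interpolation=cv2.INTER_CUBIC))
for q in iou("shallow_tier","scene",(148,)):print(q)
print(iou("shallow_tier","top",(148,)))
print(iou("ramekin","scene",(0,),None,(513,414)),iou("ramekin","top",(0,),None,(513,414)))
E
```

```text
t: 24.25
eef_pos: [555.8, 213.3, 175.4]
eef_rot: [2.213, 2.215, 0.023]
force: [-0.2, -0.5, -0.2]
gripper_width: 34.2
t: 25.15
eef_pos: [514.4, 412.8, 245.3]
eef_rot: [2.213, 2.215, 0.023]
force: [0.4, -1.1, -0.9]
gripper_width: 72.8
t 25.15 pos [514.4 412.8 245.3] F [ 0.4 -1.1 -0.9] w 72.8 shift [  0.8  -3.6 125.3] turn 0.0 tilt [ 0.003  0.018 -1.   ]
(148, [614.3, 213.2], np.float64(0.956))
[(148, [613.1, 214.4], np.float64(0.961))]
None [(0, [511.9, 415.9], np.float64(0.934))]
```

View pics/a7.png

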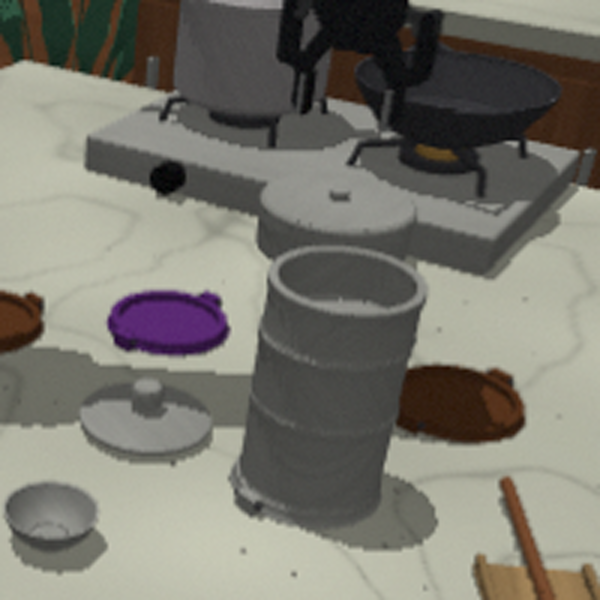

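All three tiers are stacked with level seams, and the rim is at crop (347,285). Now the ramekin.

```bash
python3 -m jog '[[0.85,1,-2,45,0],[0.85,1.5,-2,90,0],[0.85,1.5,-2,135,0],[0.85,1.5,-2,170,0],[0.85,1.5,-2,190,0]]' >/dev/null; python3 -m jog '[[0.85,0,0,0,0],[0.85,0,0,0,0],[0.85,0,0,0,0]]' ;python3 d.py 512.5 414.5 2
```

```text
t: 26.25
eef_pos: [516.5, 413.1, 54.4]
eef_rot: [2.217, 2.211, 0.022]
force: [0.8, -0.4, 0.2]
gripper_width: 72.7
t 26.25 pos [516.5 413.1  54.4] F [ 0.8 -0.4  0.2] w 72.7 shift [ 1.3 -4.9 52.3] turn -0.1 tilt [ 0.003  0.017 -1.   ]
```

```bash
python3 -m jog '[[0.85,1.3,-5,15,0],[0.85,1.3,-5,35,0],[0.85,1.3,-5,51,0],[0.85,1.3,-5,51,0],[0.85,1.3,-5,51,0]]' 35; python3 -m jog '[[0.85,0,0,0,0],[0.85,0,0,0,0]]' ;python3 -m jog '[[0,0,0,0,0],[0,0,0,0,0],[0,0,0,0,0],[0,0,0,0,0],[0,0,0,0,0]]'; python3 d.py 512.5 414.5 2; python3 - <<'E'
from h import *
im=r.camera("scene");cv2.imwrite("pics/a8.png",cv2.resize(im[80:230,320:480],None,fx=4,fy=4,interpolation=cv2.INTER_CUBIC))
E
```

```text
t: 26.75
eef_pos: [512.5, 414.5, 3.4]
eef_rot: [2.217, 2.211, 0.022]
force: [-0.6, 0.1, 0.5]
gripper_width: 72.8
t: 26.95
eef_pos: [512.9, 414.8, 4.3]
eef_rot: [2.217, 2.211, 0.024]
force: [0.2, 0.4, -0.5]
gripper_width: 72.9
t: 27.45
eef_pos: [513.1, 415.0, 5.2]
eef_rot: [2.217, 2.211, 0.025]
force: [-3.8, -1.5, 10.9]
gripper_width: 51.3
t 27.45 pos [513.1 415.    5.2] F [-3.8 -1.5 10.9] w 51.3 shift [-0.5 -0.7  3.2] turn -0.2 tilt [ 0.004  0.019 -1.   ]
```

View pics/a8.png

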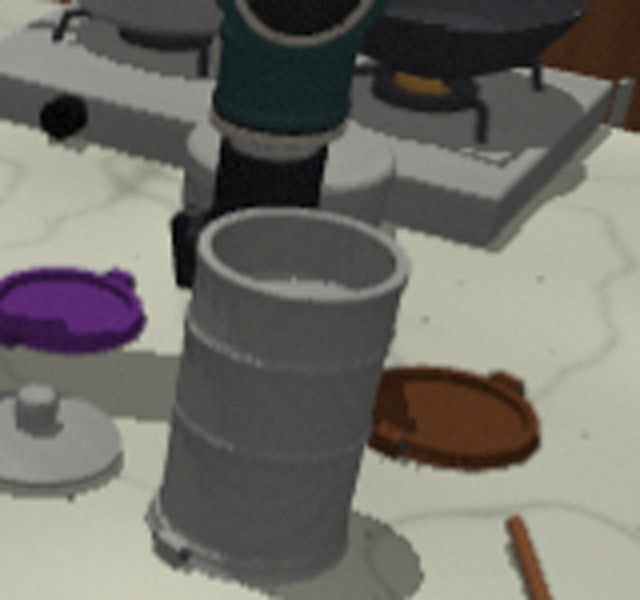

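The ramekin is gripped (width 51 mm), hidden behind the stack. I lift it.

```bash
python3 -m jog '[[0,0,0,-30,0],[0,0,0,-80,0],[0,0,0,-130,0],[0,0,0,-180,0],[0,0,0,-230,0]]' >/dev/null; python3 -m jog '[[0,0,0,-10,0],[0,0,0,-20,0],[0,0,0,-20,0],[0,-20,10,-20,0],[0,-60,30,-20,0]]'; python3 d.py 613.5 213.5 250;python3 - <<'E'
from h import *
im=r.camera("scene");cv2.imwrite("pics/a9.png",cv2.resize(im[0:200,280:480],None,fx=3,fy=3,interpolation=cv2.INTER_CUBIC))
E
```

```text
t: 28.5
eef_pos: [536.0, 355.9, 255.3]
eef_rot: [2.212, 2.218, 0.021]
force: [1.8, -0.4, -0.5]
gripper_width: 51.4
t 28.5 pos [536.  355.9 255.3] F [ 1.8 -0.4 -0.5] w 51.4 shift [-142.6   77.     6. ] turn 0.1 tilt [ 0.003  0.016 -1.   ]
```

View pics/a9.png

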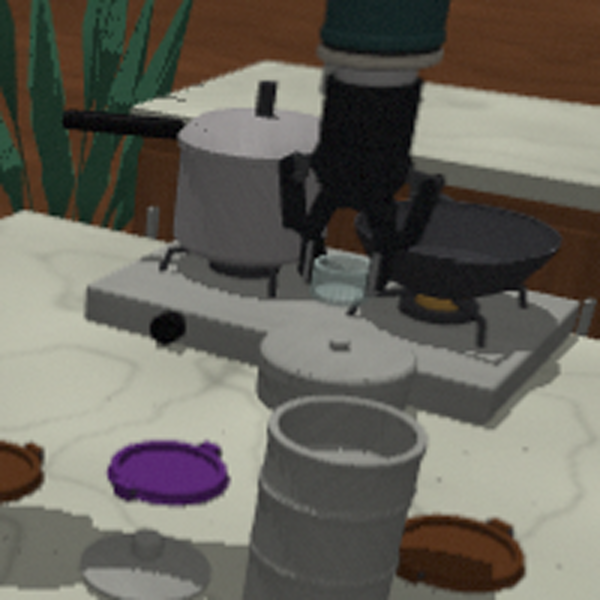

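The ramekin is held upright at crop (342,278). I move it over the stack.

```bash
python3 -m jog '[[0,-40,22,0,0],[0,-80,43,0,0],[0,-115,62,0,0],[0,-142,77,0,0],[0,-142,77,0,0]]' >/dev/null; python3 -m jog '[[0,0,0,0,0],[0,0,0,0,0],[0,0,0,0,0]]'; python3 d.py 613.5 213.5 164; python3 - <<'E'
from h import *
r.camera("scene")
z=r.observe()["eef_pos"][2]-4.8
print(z,iou("ramekin","scene",(z,)))
E
```

```text
t: 29.35
eef_pos: [617.7, 198.2, 255.2]
eef_rot: [2.227, 2.196, 0.014]
force: [0.2, 0.1, -0.4]
gripper_width: 51.2
t 29.35 pos [617.7 198.2 255.2] F [ 0.2  0.1 -0.4] w 51.2 shift [15.5 -5.9 91. ] turn -0.8 tilt [-0.003  0.016 -1.   ]
250.62900018609892 [(np.float64(250.62900018609892), [614.0, 202.0], np.float64(0.757))]
```

```bash
python3 -m jog '[[0,15,-5,0,0],[0,15,-6,20,0],[0,15,-6,40,0],[0,15,-6,70,0],[0,15,-6,84,0]]' >/dev/null; python3 -m jog '[[0,0,0,0,0],[0,0,0,0,0],[0,0,0,0,0]]'; python3 d.py 613.5 213.5 164
```

```text
t: 30.25
eef_pos: [612.7, 214.7, 170.5]
eef_rot: [2.225, 2.199, 0.014]
force: [1.0, -0.5, -1.0]
gripper_width: 51.5
t 30.25 pos [612.7 214.7 170.5] F [ 1.  -0.5 -1. ] w 51.5 shift [-1.2  0.8  6.5] turn -0.7 tilt [-0.003  0.016 -1.   ]
```

```bash
python3 -m jog '[[0,-1,1,2,0],[0,-1,1,4,0],[0,-1,1,6,0],[0,-1,1,6,0],[0,-1,1,6,0]]'; python3 d.py 613.5 213.5 164
```

```text
t: 30.75
eef_pos: [613.7, 213.7, 164.5]
eef_rot: [2.225, 2.199, 0.014]
force: [0.1, 0.3, -0.5]
gripper_width: 51.1
t 30.75 pos [613.7 213.7 164.5] F [ 0.1  0.3 -0.5] w 51.1 shift [-0.2 -0.2  0.5] turn -0.7 tilt [-0.003  0.016 -1.   ]
```

```bash
python3 -m jog '[[0,0,0,1,0],[0,0,0,2,0],[0,0,0,2,0],[0,0,0,2,0]]'; python3 -m jog '[[0.65,0,0,0,0],[0.72,0,0,0,0],[0.72,0,0,0,0],[0.72,0,0,0,0]]'; python3 -m jog '[[0.72,0,0,-20,0],[0.72,0,0,-50,0],[0.72,0,0,-90,0],[0.72,-10,-40,-90,0],[0.72,-10,-85,-90,0]]';  python3 d.py 449.2 208.6 150; python3 - <<'E'
from h import *
r.camera("top");im=r.camera("scene");cv2.imwrite("pics/a10.png",cv2.resize(im[50:250,280:480],None,fx=3,fy=3,interpolation=cv2.INTER_CUBIC))
print(iou("ramekin","scene",(159,)),iou("tiffin_lid","scene",(0,),None,(449,209)))
E
```

```text
t: 31.15
eef_pos: [614.0, 213.6, 164.2]
eef_rot: [2.226, 2.199, 0.016]
force: [-9.6, -3.7, 22.6]
gripper_width: 50.8
t: 31.55
eef_pos: [613.9, 213.6, 163.9]
eef_rot: [2.226, 2.199, 0.016]
force: [0.1, 0.4, -0.9]
gripper_width: 61.6
t: 32.05
eef_pos: [527.5, 203.4, 253.1]
eef_rot: [2.227, 2.195, 0.018]
force: [-0.3, 1.0, 0.6]
gripper_width: 61.4
t 32.05 pos [527.5 203.4 253.1] F [-0.3  1.   0.6] w 61.4 shift [  4.3 -80.2 101.6] turn -0.8 tilt [-0.002  0.018 -1.   ]
[(159, [597.1, 264.9], np.float64(0.421))] [(0, [449.5, 210.0], np.float64(0.921))]
```

View pics/a10.png

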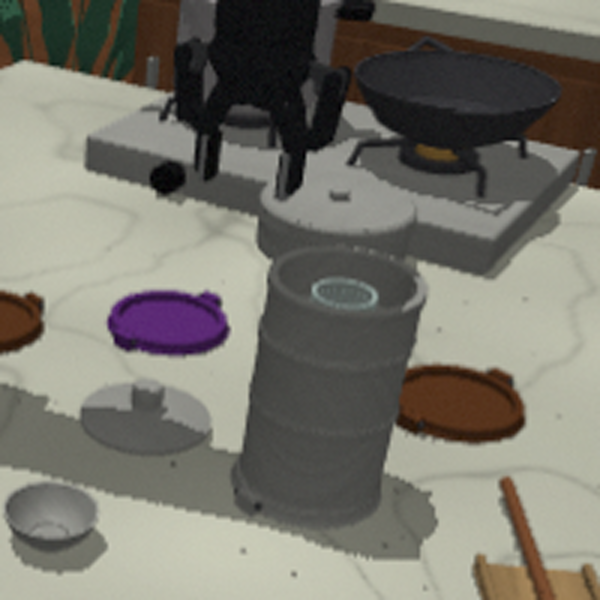

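The ramekin stands in the top tier at crop (345,292). Now the lid.

```bash
python3 -m jog '[[0.72,2,-40,0,-0.8],[0.72,4,-78,0,-0.8],[0.72,4,-80,40,-0.8],[0.72,4,-80,80,-0.8],[0.72,4,-80,125,-0.8]]' >/dev/null; python3 -m jog '[[0.72,0,0,20,0],[0.72,0,0,40,0],[0.72,0,0,40,0],[0.72,0,0,40,0],[0.72,0,0,40,0]]'; python3 d.py 449.3 209 25; python3 - <<'E'
from h import *
im=r.camera("scene");cv2.imwrite("pics/a11.png",cv2.resize(im[100:250,250:410],None,fx=4,fy=4,interpolation=cv2.INTER_CUBIC))
E
```

```text
t: 33.25
eef_pos: [451.9, 210.8, 87.1]
eef_rot: [2.209, 2.215, 0.023]
force: [-0.5, -0.8, -0.7]
gripper_width: 61.4
t 33.25 pos [451.9 210.8  87.1] F [-0.5 -0.8 -0.7] w 61.4 shift [-1.9 -3.9 62. ] turn 0.2 tilt [ 0.001  0.02  -1.   ]
```

View pics/a11.png

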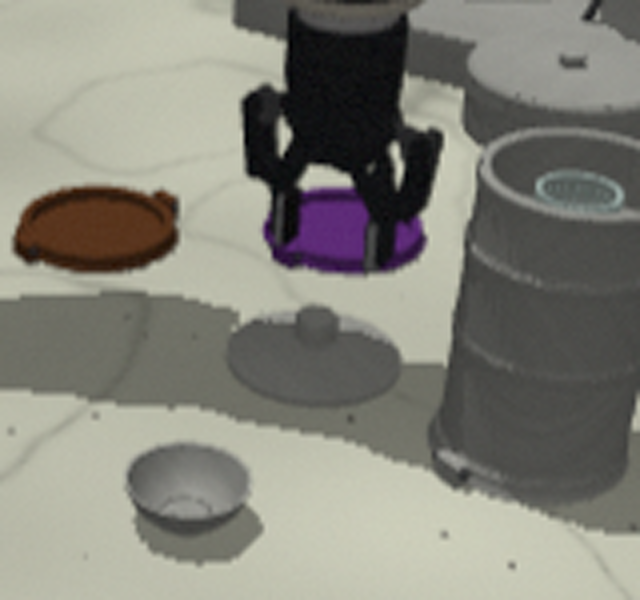

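The jaws are centred above the knob at crop (317,325). I descend and grip it.

```bash
python3 -m jog '[[0.72,-1.5,-3.5,20,0],[0.72,-1.5,-3.8,40,0],[0.72,-1.5,-3.8,60,0],[0.72,-1.5,-3.8,60,0],[0.72,-1.5,-3.8,60,0]]' 50 >/dev/null; python3 -m jog '[[0.72,0,0,0,0],[0.72,0,0,0,0]]';python3 -m jog '[[0,0,0,0,0],[0,0,0,0,0],[0,0,0,0,0],[0,0,0,0,0],[0,0,0,0,0]]'; python3 d.py 449.2 208.6 25; python3 -m jog '[[0,0,0,-10,0],[0,0,0,-30,0],[0,0,0,-30,0],[0,0,0,-30,0]]'; python3 d.py 449.2 208.6 25;
```

```text
t: 34.0
eef_pos: [450.2, 210.0, 29.1]
eef_rot: [2.208, 2.214, 0.028]
force: [-0.4, 0.2, 0.3]
gripper_width: 61.4
t: 34.5
eef_pos: [450.4, 210.2, 29.7]
eef_rot: [2.209, 2.215, 0.029]
force: [-4.0, -1.1, 15.0]
gripper_width: 28.1
t 34.5 pos [450.4 210.2  29.7] F [-4.  -1.1 15. ] w 28.1 shift [-1.7 -1.3  4.7] turn 0.2 tilt [ 0.003  0.023 -1.   ]
t: 34.9
eef_pos: [449.8, 210.4, 60.0]
eef_rot: [2.208, 2.215, 0.03]
force: [-1.2, 0.5, -1.6]
gripper_width: 28.2
t 34.9 pos [449.8 210.4  60. ] F [-1.2  0.5 -1.6] w 28.2 shift [-1.9 -1.4 35. ] turn 0.2 tilt [ 0.004  0.023 -1.   ]
```

```bash
python3 -m jog '[[0,0,0,-40,0],[0,0,0,-85,0],[0,0,0,-130,0],[0,0,0,-170,0],[0,0,0,-195,0]]' >/dev/null; python3 -m jog '[[0,0,0,0,0],[0,0,0,0,0],[0,0,0,0,0],[0,0,20,0,0],[0,0,60,0,0]]'; python3 d.py 613.3 213.3 250
```

```text
t: 35.9
eef_pos: [504.5, 210.5, 257.5]
eef_rot: [2.207, 2.219, 0.031]
force: [1.2, 0.3, -0.4]
gripper_width: 28.0
t 35.9 pos [504.5 210.5 257.5] F [ 1.2  0.3 -0.4] w 28.0 shift [  2.2 108.7   9.9] turn 0.3 tilt [ 0.005  0.022 -1.   ]
```

```bash
python3 -m jog '[[0,1,35,0,0],[0,2,70,0,0],[0,2,95,0,0],[0,2,108,0,0],[0,2,108,5,0]]' >/dev/null; python3 -m jog '[[0,0,0,0,0],[0,0,0,0,0],[0,0,0,0,0]]'; python3 d.py 613.3 213.3 224; python3 - <<'E'
from h import *
r.camera("top");im=r.camera("scene");cv2.imwrite("pics/a12.png",cv2.resize(im[40:240,280:480],None,fx=3,fy=3,interpolation=cv2.INTER_CUBIC))
z=r.observe()["eef_pos"][2]-29.5
print(z,iou("tiffin_lid","scene",(z,)),iou("tiffin_lid","top",(z,)))
E
```

```text
t: 36.7
eef_pos: [613.0, 212.4, 252.7]
eef_rot: [2.208, 2.218, 0.027]
force: [-0.5, -1.0, -1.1]
gripper_width: 28.2
t 36.7 pos [613.  212.4 252.7] F [-0.5 -1.  -1.1] w 28.2 shift [ 0.8 -0.2 28.7] turn 0.2 tilt [ 0.004  0.02  -1.   ]
223.63272534503085 [(np.float64(223.63272534503085), [614.1, 209.3], np.float64(0.904))] [(np.float64(223.63272534503085), [614.0, 206.0], np.float64(0.367))]
```

View pics/a12.png

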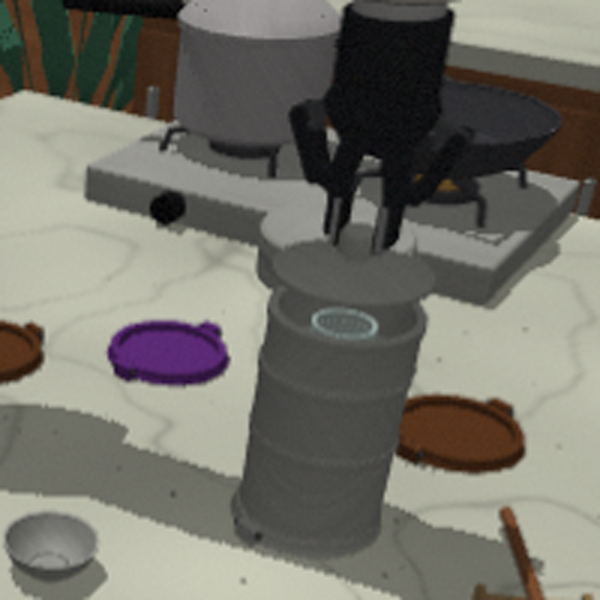

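The lid hangs in line above the rim. I lower it.

```bash
python3 -m jog '[[0,1,0.5,10,0],[0,1,0.5,18,0],[0,1,0.5,24,0],[0,1,0.5,24,0],[0,1,0.5,24,0]]';python3 d.py 613.3 213.3 224; python3 -m jog '[[0,0,0,2,0],[0,0,0,4,0],[0,0,0,5,0],[0,0,0,5,0]]'; python3 d.py 613.3 213.3 224
```

```text
t: 37.4
eef_pos: [614.4, 213.4, 229.0]
eef_rot: [2.208, 2.217, 0.027]
force: [0.1, 0.7, -1.5]
gripper_width: 27.8
t 37.4 pos [614.4 213.4 229. ] F [ 0.1  0.7 -1.5] w 27.8 shift [-0.1 -1.2  5. ] turn 0.2 tilt [ 0.004  0.021 -1.   ]
t: 37.8
eef_pos: [614.5, 213.4, 224.0]
eef_rot: [2.208, 2.217, 0.027]
force: [1.0, 0.8, -0.4]
gripper_width: 27.9
t 37.8 pos [614.5 213.4 224. ] F [ 1.   0.8 -0.4] w 27.9 shift [-0.1 -1.2  0. ] turn 0.2 tilt [ 0.004  0.021 -1.   ]
```

```bash
python3 -m jog '[[0,0,-0.5,1,0],[0,0,-0.5,1,0],[0,0,-0.5,1,0]]'; python3 -m jog '[[0.4,0,0,0,0],[0.6,0,0,0,0],[0.6,0,0,0,0],[0.6,0,0,0,0]]'; python3 -m jog '[[0.6,0,0,-30,0],[0.6,0,0,-70,0],[0.6,0,0,-100,0],[0.6,0,-50,-100,0],[0.6,-40,-90,-100,0]]';  python3 -m jog '[[0.6,-40,-20,0,0],[0.6,-85,-30,0,0],[0.6,-130,-30,0,0],[0.6,-130,-30,0,0],[0.6,-130,-30,0,0]]'; python3 - <<'E'
from h import *
r.camera("top");im=r.camera("scene");cv2.imwrite("pics/a13.png",cv2.resize(im[40:240,280:480],None,fx=3,fy=3,interpolation=cv2.INTER_CUBIC))
for q in iou("tiffin_lid","scene",(190,194,198)):print(q)
print(iou("tiffin_lid","top",(194,)))
E
```

```text
t: 38.1
eef_pos: [614.5, 213.4, 223.9]
eef_rot: [2.208, 2.217, 0.029]
force: [0.3, -0.8, 6.4]
gripper_width: 27.8
t: 38.5
eef_pos: [614.5, 213.4, 223.8]
eef_rot: [2.208, 2.217, 0.029]
force: [-0.1, -0.1, 0.3]
gripper_width: 51.3
t: 39.0
eef_pos: [525.4, 180.7, 321.4]
eef_rot: [2.202, 2.223, 0.03]
force: [0.2, -0.8, 0.9]
gripper_width: 51.2
t: 39.5
eef_pos: [496.7, 49.6, 320.4]
eef_rot: [2.204, 2.221, 0.031]
force: [-0.6, 0.2, 0.5]
gripper_width: 51.0
(190, [611.9, 221.6], np.float64(0.941))
(194, [614.1, 214.8], np.float64(0.93))
(198, [616.2, 206.4], np.float64(0.918))
[(194, [614.9, 214.2], np.float64(0.896))]
```

View pics/a13.png

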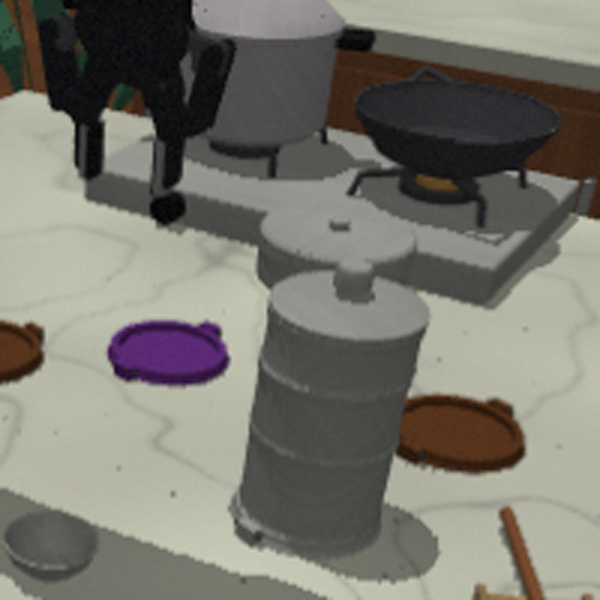

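The lid sits flush at crop (348,305) and the stack is straight. The robot is clear, so I hand in.

```bash
python3 - <<'E'
from h import *
r.camera("scene");print(locate("katori","scene",(295,221)),locate("lid_knob","scene",(218,268)),r.observe()["t"]);r.sign_off()
E
```

```text
(array([477. ,   8.5]), 0.95, 0.68) (array([ 422.7, -217.8]), 0.51, 0.78) 39.85
the job is handed in; nothing more can be done
```

The tiffin carrier is built on the steel base plate and handed in at about 40 s of the 115 s allowed. The deep tier is at the bottom, then the middle and shallow tiers. The glass ramekin stands upright in the top tier and the lid closes the stack.

- **Seating:** The last picture shows the lid flush and the stack straight, with no gaps at the seams. The lid fits its seated height of 194 mm at (614, 214.5) mm, in line with the tiers at about (613, 213). When each part was lowered, contact came within about 1.5 mm of its expected seated height.
- **Weaker checks:** The camera fits could not confirm height on their own, because a height error trades off against sideways position. Some fits with the arm or stack in the way gave no usable result, including the ramekin's final position, which I confirmed by eye before closing the lid.
- **Other things:** The katori and the loose lid knob measured within 1 mm of where they started. The highest wrist force I saw between moves was about 32 N.

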